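# Three desiccant canisters from the rotary dispenser

### The arm

A 6-joint arm with a two-finger parallel gripper is mounted at the origin on the work surface. World frame = base frame: x ahead of the robot, y to its left, z up, the work surface at z = 0. Lengths are in m, angles in rad, forces in N, time in s.
With the tool pointing down it reaches from about 0.35 to 0.975 m from the base axis. Payload 4.9 kg.
Tool frame: the origin (TCP) lies at the centre of the arm's flange, where the gripper is bolted on; the fingertips stand 173 mm ahead of it and the grasp point (between the pads) lies 155 mm ahead of it (ctrl.finger_overhang is the distance from the TCP to the fingertips, in m); z points along the fingers, y is the direction in which the jaws open and shut (so a half turn about z gives the same grasp; the last joint's range is limited). The gripper opens to 85 mm and grips with 20 to 120 N. Pads are 22 mm wide; open, the fingers measure 114 mm over their backs; the gripper's body (76 mm by 85 mm) begins 54 mm behind the grasp point. The pads swing forward as they close: fully open they stand 13 mm farther back than shut.
Start: joints at [-1.24, 0.053, 1.613, -0, 1.476, -0.119], TCP at [0.272, -0.563, 0.405] pointing down, gripper open.
Joint ranges: [-3.01, 3.01], [-1.01, 2.22], [0.06, 2.58], [-1.02, 4.17], [0.09, 2.62], [-3.14, 3.14]. Speed limits (rad/s): [2.57, 2.57, 3.14, 3.14, 3.14, 3.14].

### API

Orientations are given as a rotation vector (axis times angle).
In Python, from station import ctrl, eyes, spotter gives the robot as it stands.
- The arm moves only by the shell command python3 -m crank 'ROWS' [FORCE]. ROWS is JSON, a list of rows, each a list of 7 numbers: the turn, a rotation vector about the tool's x, y, z in rad, then the shift along the tool's x, y, z in mm, then the closure, from -1 (fully open) to 1 (shut). A call has 1 to 8 rows; each row shifts and turns the pose as measured when the row begins, along the tool's axes as they then stand; what a row does not reach is not made up. A row lasts 1/12 s, in which the tool goes at most 41.7 mm and 7.16 degrees, less where a joint would pass 70% of its speed; a pose out of reach is approached as far as the arm can. A call is refused whole if a number of a shift passes 41.7 or a number of a turn 0.125, either way. A call with a gripper value outside its range is refused whole. The fingers move at their own pace and stop on an object; FORCE is the grip in N (left out, the last holds). Time passes only in rows, so rows that do not move let the fingers close. It gives the time, the measured TCP pose, the force and the opening at its end, in the units of the state.
- ctrl.get_obs(): the state, without advancing time (a new reading comes with each control period).
- eyes.get_image(name): name is "scene" or "top" or "wrist"; returns a dict with "image" (480x640x3 uint8, red, green, blue), "vertical_fov" (degrees; the focal length in pixels is half the picture's height over the tangent of half this angle, whatever the lens; pixels are square), "cx", "cy" (the principal point, pixels), "rvec" (rotation vector, rad) and "tvec" (3), from world to camera coordinates, as OpenCV has them; the wrist camera has in their place "mount" (4x4, takes a point from camera to tool coordinates, whose origin is the TCP and whose axes are the flange's). Camera axes: x right, y down, z forward; pixel columns grow to the right and rows downward; lengths in m; the calibration is good to about 2 mm. A picture is of the moment at which its call begins: read the wrist's pose just before it. There is no depth.
- ctrl.finish_job(): hands the job in, once; it reports no verdict.
Trained networks look in a picture, given as the dict that the camera call returned (one of the last four; its "shot" number tells which), for a name from the list of things; names that differ only in an ending like _2 or _b are one class to them, and where a whole thing is asked for, a point or a joint stands for the part that bears it (a point fixed in the world has none). Each returns a list of dicts, best first, with "confidence" (0 to 1); they miss things now and then, are a little off and sometimes report something else, mostly with a low value. They report only what shows in the picture. A call takes as long as a camera call. They do not tell look-alikes from the thing itself.
- spotter.look_for(query, picture): "centre" ([x, y, z] in m, in world coordinates, good to about 4 mm: the middle of the surface that is visible of it).
- spotter.outline_of(query, picture): "region" (480x640 bool, what is visible of it).
- spotter.mark_of(query, picture): "centre" ([x, y, z] in m, in world coordinates, good to about 4 mm: a listed point, or the origin of a listed thing).
The state is a dict: "t": time; "q": joint angles; "dq": joint speeds; "effort": joint torques, N m; "tool_pos": TCP position; "tool_rot": TCP orientation; "contact_force": force on the tool from outside, world axes, zero at the start; "wrist_torque": the same for the moment, N m; "opening": finger opening in m.
Only numpy, scipy, OpenCV 4.12 (cv2) and the standard library are available. Lean on these libraries where they do the work, as an engineer would, in place of code of your own. Each camera call takes 0.05 s, during which the arm holds its last target.

### The job

Slide the steel bowl along the bench until it stands centred under the dispenser's outlet spout, without lifting it or knocking it against the dispenser. Then turn the paddle knob on top exactly three clicks clockwise (seen from above), so that three canisters drop into the bowl and no more, and leave the bowl standing under the spout. Leave the other things on the bench where they are.

Things in the scene. Friction and masses are not known exactly. Their poses are not given: they have to be found in the camera images.
- dispenser: Rotary-disc dispenser, fixed. Square aluminium deck 190 x 190 mm, underside 76 mm above the bench, on a white column 75 x 130 mm that starts 20 mm behind the wheel's axis, foot plate from 10 mm behind it; the front half overhangs bare bench. On the deck a ten-pocket wheel under a clear cover, 184 mm diameter. Origin: on the bench on the wheel's axis; z up; front (outlet, overhang) towards its -x.
- spout (a point): Centre of the open lower end of the outlet spout, a steel tube 46 mm outer diameter under the overhanging deck, 64 mm above the bench and 72 mm from the wheel's axis, towards the dispenser's -x. Canisters drop straight down out of it.
- magazine (a point): Centre of the open top of the clear magazine tube, 35 mm outer diameter, 178 mm above the bench, 72 mm from the wheel's axis. Not to be touched.
- knob (a joint): Turn of the knob and wheel, rad: 0 at the start, grows clockwise seen from above. Ten clicks a turn, one click = 36 degrees = 0.628 rad. A detent pulls it to the nearest click with up to 0.08 N m: released past half a click it goes on to the next by itself. Each click clockwise drops one canister; whirled faster than 2 rad/s they may jam.
- knob_grip (a point): Paddle knob: upright flat black bar on the spindle over the wheel's axis, 54 mm long, 13 mm thick, 34 mm high, from 183 to 217 mm above the bench, above all else on the dispenser. Point: centre of the bar, 200 mm above the bench. The bar's length lies along this point's x axis and turns with it; thickness along y, z up.
- bowl: Low stainless bowl with strap handle, loose, 0.2 to 0.35 kg, empty. Rim 124 mm diameter, 45 mm high, wall 3 mm, floor 84 mm across, 4 mm thick. Origin: centre of its underside; z up. Handle level towards its own -x, 18 mm wide (along y), 8 mm thick, from 60 to 162 mm from the bowl's centre, 30 to 38 mm above the bench.
- bowl_handle (a point): Middle of the bowl's handle, 115 mm from the bowl's centre towards its -x, 34 mm above the bench; axes as the bowl's.
- can1: White desiccant canister, 26 mm diameter, 18 mm high, 11 g, loose; at the start in the wheel, next at the outlet. Origin: centre of its underside.
- can2: White desiccant canister, 26 mm diameter, 18 mm high, 11 g, loose; at the start in the wheel, second from the outlet. Origin: centre of its underside.
- can3: White desiccant canister, 26 mm diameter, 18 mm high, 11 g, loose; at the start in the wheel under the magazine tube, third from the outlet. Origin: centre of its underside.
- can4: White desiccant canister, 26 mm diameter, 18 mm high, 11 g, loose; at the start in the magazine tube. Origin: centre of its underside.
- can5: White desiccant canister, 26 mm diameter, 18 mm high, 11 g, loose; at the start in the magazine tube. Origin: centre of its underside.
- can6: White desiccant canister, 26 mm diameter, 18 mm high, 11 g, loose; at the start in the magazine tube. Origin: centre of its underside.
- can7: White desiccant canister, 26 mm diameter, 18 mm high, 11 g, loose; at the start in the magazine tube. Origin: centre of its underside.
- carton_long: Medicine carton 125 x 55 x 45 mm, lying on the bench, not part of the job. Origin: centre of its underside.
- tape_roll: Roll of packing tape, 100 mm diameter, 48 mm high, lying on the bench, not part of the job. Origin: centre of its underside.
- logger: White temperature logger 85 x 55 x 22 mm, lying on the bench, not part of the job. Origin: centre of its underside.
- ice_pack: Blue ice pack 150 x 95 x 22 mm, lying on the bench, not part of the job. Origin: centre of its underside.
- carton_flat: Medicine carton 100 x 75 x 28 mm, lying on the bench, not part of the job. Origin: centre of its underside.
- cutter: Box cutter, about 150 mm long, 24 mm wide, lying on the bench, not part of the job. Origin: centre of its underside.
Mind the look-alikes: they are no part of the job. Leave any red look-alike of the bowl alone.

How it is judged:
By the outcome, as a careful person would: the job done as asked, in the order asked, and still so for the second after the job is handed in, with the robot touching nothing.
It also fails if it takes over 54 s, if anything falls off the work surface, if the arm or the gripper's body presses on something with over 40 N, if the wrist force passes 120 N, or if a joint passes its speed limit or range.

## Working session

There is one attempt and no reset: what is moved stays moved. The work goes in short steps, Python scripts to look and compute and a shell command to move; the robot and the scene stay as the last step left them, time stands still between calls to the robot, and variables do not carry over. Pictures are saved under pics/ and viewed, and the job is handed in when it is done.

```bash
ls; mkdir -p pics; python3 - <<'E'
from station import ctrl, eyes, spotter
import cv2
print(ctrl.get_obs())
for n in ("scene","top","wrist"):
    p=eyes.get_image(n); cv2.imwrite(f"pics/{n}0.png",p["image"][:,:,::-1])
    print(n,{k:v for k,v in p.items() if k!="image"})
E
```

```text
pics
{'t': 0.0, 'q': array([-1.24004439e+00,  5.33608389e-02,  1.61431603e+00,  4.56955802e-06,
        1.47595767e+00, -1.19007278e-01]), 'dq': array([ 6.23803694e-05, -5.00469040e-05,  6.79680786e-04, -2.90593636e-04,
        1.23513904e-03,  8.34794377e-04]), 'effort': array([-4.66621696e-04, -3.93677723e+01, -3.70177460e+01, -1.79334693e-04,
        7.02415840e-03,  3.62197525e-06]), 'tool_pos': array([ 0.27162661, -0.56259004,  0.40344701]), 'tool_rot': array([-3.06051071e+00, -7.00087061e-01,  3.31620207e-04]), 'contact_force': array([-0.41963029,  0.05723065, -1.08238548]), 'wrist_torque': array([ 0.01125373,  0.00864035, -0.00043152]), 'opening': 0.08525248080481779}
scene {'vertical_fov': 51.67342242628415, 'cx': 312.72335785083305, 'cy': 251.1146979055346, 'rvec': array([ 1.93039437,  1.28959673, -0.63034896]), 'tvec': array([-0.14405472, -0.20822217,  1.76832303]), 'shot': 1}
top {'vertical_fov': 51.02768396041305, 'cx': 318.0551400080698, 'cy': 247.5139851198833, 'rvec': array([ 2.11567293, -2.16406221,  0.13350845]), 'tvec': array([-0.04443686,  0.54030749,  1.25334471]), 'shot': 2}
wrist {'vertical_fov': 66.28365850291837, 'cx': 317.1367922334256, 'cy': 236.21622646910194, 'mount': array([[-1.39058914e-04, -9.59768285e-01, -2.80793198e-01,
         6.98402486e-02],
       [ 9.99999987e-01, -1.11301038e-04, -1.14802303e-04,
         3.72242395e-04],
       [ 7.89310348e-05, -2.80793211e-01,  9.59768288e-01,
         3.12894079e-02],
       [ 0.00000000e+00,  0.00000000e+00,  0.00000000e+00,
         1.00000000e+00]]), 'shot': 3}
```

View pics/scene0.png

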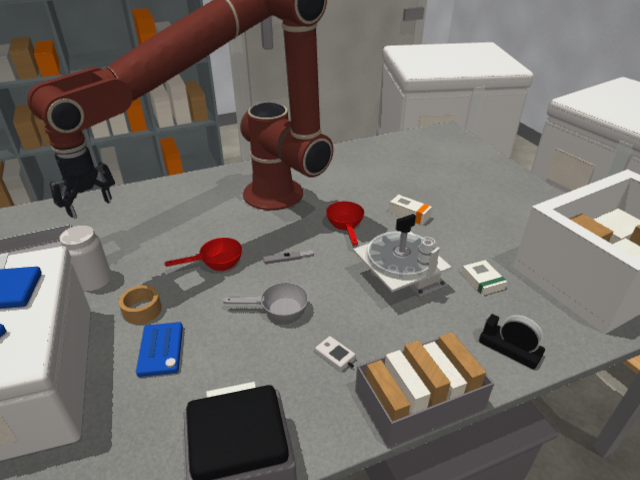

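View pics/top0.png

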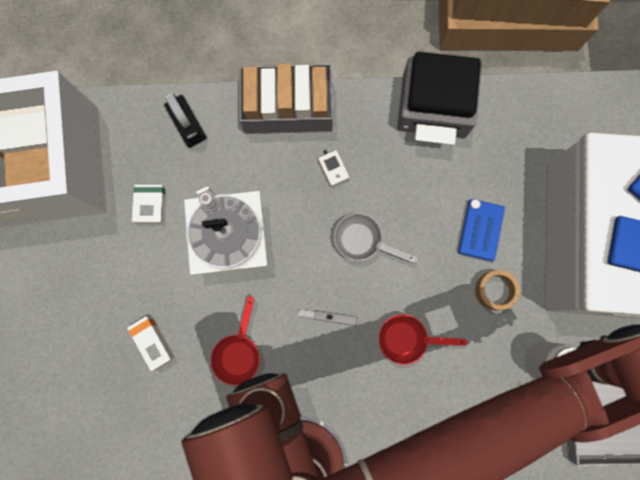

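```bash
python3 - <<'E'
from station import ctrl, eyes, spotter
import numpy as np
np.set_printoptions(precision=4,suppress=True)
for n in ("top","scene"):
    p=eyes.get_image(n)
    for q in ("bowl","bowl_handle","dispenser","spout","knob_grip","magazine","tape_roll","carton_long","logger","ice_pack","carton_flat","cutter"):
        print(n,q,[(r["centre"],round(r["confidence"],2)) for r in spotter.mark_of(q,p)[:3]])
print(ctrl.get_obs()["t"])
E
```

```text
top bowl [([0.3056, -0.2623, -0.0064], 0.93), ([0.2612, 0.1589, -0.0031], 0.86), ([0.5619, -0.1525, 0.0006], 0.69)]
top bowl_handle [([0.5221, -0.2602, 0.0374], 0.91), ([0.2973, -0.3736, 0.0358], 0.66), ([0.3716, 0.1328, 0.0329], 0.65)]
top dispenser [([0.5793, 0.1784, -0.0015], 0.88)]
top spout [([0.5841, 0.1043, 0.0668], 0.74), ([0.5798, -0.4826, -0.0015], 0.47)]
top knob_grip [([0.5784, 0.1772, 0.1996], 0.78)]
top magazine [([0.6449, 0.2037, 0.1775], 0.6)]
top tape_roll []
top carton_long [([0.3091, 0.3765, 0.0], 0.96)]
top logger [([0.7567, -0.0998, -0.0003], 0.8)]
top ice_pack [([0.5795, -0.4828, -0.0034], 0.87), ([0.3644, -0.0776, -0.0], 0.4), ([0.672, 0.3951, -0.0042], 0.35)]
top carton_flat [([0.6699, 0.397, -0.0013], 0.66)]
top cutter [([0.363, -0.0767, -0.0018], 0.95)]
scene bowl [([0.5642, -0.1603, -0.0018], 0.88), ([0.2667, 0.1587, -0.002], 0.82), ([0.3053, -0.2639, -0.0018], 0.76)]
scene bowl_handle [([0.2945, -0.3759, 0.0342], 0.97), ([0.3715, 0.1287, 0.0332], 0.93)]
scene dispenser [([0.5797, 0.1746, 0.0007], 0.6)]
scene spout [([0.5879, 0.1045, 0.065], 0.89)]
scene knob_grip [([0.5751, 0.1782, 0.2015], 0.95), ([0.4219, -0.5082, -0.0027], 0.69)]
scene magazine [([0.6416, 0.2075, 0.1764], 0.71)]
scene tape_roll [([0.4201, -0.5095, 0.0007], 0.96)]
scene carton_long [([0.3063, 0.3739, 0.0004], 0.76)]
scene logger [([0.7563, -0.1031, 0.0027], 0.93), ([0.5769, -0.4858, -0.0037], 0.6)]
scene ice_pack [([0.5809, -0.4838, -0.0008], 0.77), ([0.6715, 0.3947, 0.0011], 0.38)]
scene carton_flat [([0.6709, 0.3917, 0.0007], 0.66), ([0.6425, 0.2046, 0.1773], 0.37)]
scene cutter [([0.3624, -0.0797, 0.0008], 0.71)]
1.45
```

Look-alikes: the steel bowl is at top-view pixel (357,237), and there are red bowls at (403,339) and (235,358). Only the first matches the description. I'll check it in a close crop and measure the geometry.

```bash
cat > h.py <<'E'
import numpy as np, cv2
from scipy.spatial.transform import Rotation as R
from station import ctrl, eyes, spotter
np.set_printoptions(precision=4,suppress=True)
def cam(p,obs=None):
    f=240/np.tan(np.radians(p["vertical_fov"])/2)
    K=np.array([[f,0,p["cx"]],[0,f,p["cy"]],[0,0,1.]])
    if "mount" in p:
        T=np.eye(4);T[:3,:3]=R.from_rotvec(obs["tool_rot"]).as_matrix();T[:3,3]=obs["tool_pos"]
        M=np.linalg.inv(T@p["mount"])
        return K,M[:3,:3],M[:3,3]
    return K,R.from_rotvec(p["rvec"]).as_matrix(),np.array(p["tvec"])
def toplane(c,uv,z):
    K,Rm,t=c
    uv=np.atleast_2d(np.asarray(uv,float))
    d=(np.linalg.inv(K)@np.c_[uv,np.ones(len(uv))].T).T@Rm   # rays world
    o=-Rm.T@t
    return o+d*((z-o[2])/d[:,2])[:,None]
def proj(c,P):
    K,Rm,t=c
    q=(K@(Rm@np.atleast_2d(P).T+t[:,None])).T
    return q[:,:2]/q[:,2:]
def shot(n,fn=None):
    o=ctrl.get_obs();p=eyes.get_image(n)
    if fn: cv2.imwrite(f"pics/{fn}.png",p["image"][:,:,::-1])
    return p,cam(p,o),o
def tang(rv):
    x=R.from_rotvec(rv).as_matrix()
    return x,np.arctan2(x[1,0],x[0,0])
E
python3 - <<'E'
from h import *
p,c,o=shot("top","top1")
im=p["image"][:,:,::-1]
cr=np.hstack([cv2.resize(im[195:280,320:420],(400,340),interpolation=2),cv2.resize(im[185:280,175:275],(400,340),interpolation=2)])
cv2.imwrite("pics/crop1.png",cr)
for q in("bowl","knob"):
  for r in spotter.outline_of(q,p)[:4]:
    m=r["region"].astype(np.uint8); ys,xs=np.nonzero(m)
    print(q,r["confidence"],m.sum(),xs.mean(),ys.mean())
    if q=="bowl" and 330<xs.mean()<400 and ys.mean()<280:
        pr=np.argwhere(m)[:,::-1]
        W=toplane(c,pr,0.036)[:,:2]
        # body: morphological open removes the handle
        b=cv2.morphologyEx(m,cv2.MORPH_OPEN,np.ones((15,15),np.uint8))
        cn=max(cv2.findContours(b,0,1)[0],key=len)[:,0]
        Wr=toplane(c,cn,0.045)[:,:2]
        cc,rad=cv2.minEnclosingCircle(Wr.astype(np.float32))
        h=m&~cv2.dilate(b,np.ones((5,5),np.uint8))
        H=toplane(c,np.argwhere(h)[:,::-1],0.038)[:,:2]
        A=np.c_[2*Wr,np.ones(len(Wr))];s=np.linalg.lstsq(A,(Wr**2).sum(1),rcond=None)[0]
        print("enc",cc,rad,"fit",s[:2],np.sqrt(s[2]+s[:2]@s[:2]))
        print("handle mean",H.mean(0),"ext",np.linalg.norm(H-s[:2],axis=1).max(), "ang",np.degrees(np.arctan2(*(s[:2]-H.mean(0))[::-1])))
    if q=="knob":
        (ce,sz,a)=cv2.minAreaRect(np.argwhere(m)[:,::-1].astype(np.float32)); print(ce,sz,a)
        bx=toplane(c,cv2.boxPoints((ce,sz,a)),.217);print(bx)
E
```

```text
bowl 0.86 2293 409.02093327518537 339.2655909289141
bowl 0.79 2260 236.48230088495575 353.62256637168144
bowl 0.65 696 333.85057471264366 167.91379310344828
enc (0.7482523918151855, -0.10406434535980225) 0.04571086913347244 fit [ 0.747  -0.1027] 0.035708516936253834
handle mean [ 0.7486 -0.098 ] ext 0.04896660805013457 ang -108.80319004593059
bowl 0.55 2138 363.68615528531336 238.6665107577175
enc (0.5605162978172302, -0.1617894172668457) 0.06629998236894608 fit [ 0.5642 -0.1609] 0.061203527097127085
handle mean [ 0.5192 -0.2652] ext 0.1593674919487319 ang 66.63568327080655
knob 0.67 420 219.1095238095238 227.77857142857144
(218.3011016845703, 226.30856323242188) (30.72942352294922, 18.535205841064453) 37.5685920715332
[[0.5722 0.2019 0.217 ]
 [0.6051 0.1769 0.217 ]
 [0.5611 0.1221 0.217 ]
 [0.5286 0.1471 0.217 ]]
```

View pics/crop1.png

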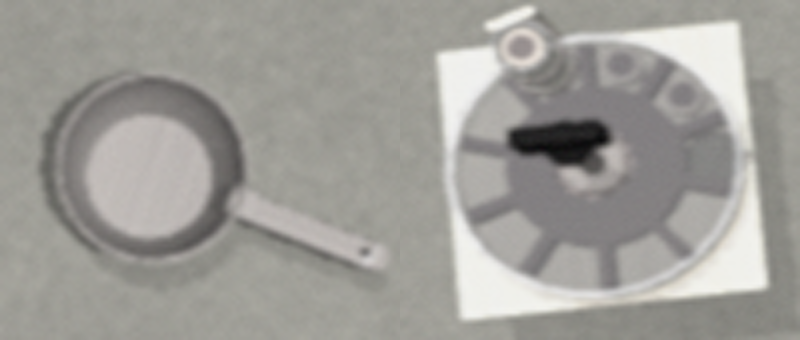

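The crop confirms the steel bowl: grey, with its handle pointing down and to the right, at top-view px ~(357,237). The knob bar is nearly horizontal at px ~(215,222). The canisters sit clockwise from magazine to outlet, as they should. Next I move above the handle.

```bash
python3 -m crank '[[0,0,0,35,-16,10,-1],[0,0,0,35,-16,10,-1],[0,0,0,35,-16,10,-1],[0,0,0,35,-16,10,-1],[0,0,0,35,-16,10,-1],[0,0,0,35,-16,10,-1],[0,0,0,35,-16,10,-1],[0,0,0,35,-16,10,-1]]' 40; python3 -m crank '[[0,0,-0.12,35,-16,10,-1],[0,0,-0.12,35,-10,10,-1],[0,0,-0.12,0,0,0,-1],[0,0,-0.12,0,0,0,-1],[0,0,-0.12,0,0,0,-1],[0,0,-0.12,0,0,0,-1]]'
cat > go.py <<'E'
# go.py x y z angdeg : remaining difference in tool axes (mm) and turn about tool z
import sys; from h import *
o=ctrl.get_obs(); M,a=tang(o["tool_rot"]); t=np.array([float(v) for v in sys.argv[1:4]])
d=M.T@(t-o["tool_pos"])*1000
da=(np.radians(float(sys.argv[4]))-a+np.pi)%(2*np.pi)-np.pi
# tilt needed so tool z points straight down
zt=M.T@np.array([0,0,-1.]); tilt=np.cross([0,0,1],zt)
print("t",o["t"],"pos",o["tool_pos"],"ang",np.degrees(a),"| shift mm",d.round(1),"tilt",tilt[:2],"turn z",-da,"q",o["q"],"F",o["contact_force"],"op",o["opening"])
E
python3 go.py 0.520 -0.265 0.30 67.5
```

```text
t: 2.27
tool_pos: [0.4722, -0.3244, 0.3252]
tool_rot: [3.056, 0.675, 0.002]
contact_force: [-0.2, -0.4, -0.5]
opening: 0.0851
t: 2.77
tool_pos: [0.528, -0.256, 0.3005]
tool_rot: [2.601, 1.749, -0.004]
contact_force: [0.0, -0.1, -0.5]
opening: 0.0857
t 2.7667 pos [ 0.528  -0.256   0.3005] ang 67.83571141133538 | shift mm [-11.3  -4.    0.6] tilt [0.0049 0.0062] turn z 0.005859269464319361 q [-0.5773  0.0476  1.7975 -0.0053  1.2905 -0.1891] F [ 0.0369 -0.0837 -0.4554] op 0.08567351938398322
```

```bash
python3 - <<'E'
from h import *
p,c,o=shot("wrist","w1")
for q in("bowl","bowl_handle"):
    print(q,[(r["centre"],round(r["confidence"],2)) for r in spotter.mark_of(q,p)[:2]])
p2,c2,_=shot("scene")
for q in("bowl","bowl_handle","spout","dispenser","knob_grip"):
    print(q,[(r["centre"],round(r["confidence"],2)) for r in spotter.mark_of(q,p2)[:3]])
# deck corners from top crop
C=np.array([(437,55),(738,22),(768,288),(463,320)])*[1/4,95/340]+[175,185]
p3,c3,_=shot("top","top2")
W=toplane(c3,C,0.085); print(W, W.mean(0)); d=W[1]-W[0]+W[2]-W[3]; print("front dir deg",np.degrees(np.arctan2(d[1],d[0])),np.linalg.norm(W[1]-W[0]),np.linalg.norm(W[2]-W[1]))
E
```

```text
bowl [([0.5661, -0.1563, -0.0015], 0.86), ([0.3062, -0.2595, -0.0008], 0.76)]
bowl_handle [([0.5178, -0.2636, 0.0306], 0.6), ([0.2976, -0.3756, 0.0321], 0.56)]
bowl [([0.5624, -0.1593, -0.0032], 0.9), ([0.3016, -0.2652, -0.0043], 0.87), ([0.2663, 0.1628, -0.0013], 0.57)]
bowl_handle [([0.3718, 0.1284, 0.0337], 0.75), ([0.2947, -0.3727, 0.0326], 0.71), ([0.5168, -0.2596, 0.0355], 0.68)]
spout [([0.586, 0.1029, 0.062], 0.75)]
dispenser [([0.5814, 0.178, 0.0015], 0.93)]
knob_grip [([0.5772, 0.1793, 0.203], 0.8)]
[[ 0.654   0.0249  0.085 ]
 [ 0.6728 -0.1644  0.085 ]
 [ 0.485  -0.1766  0.085 ]
 [ 0.4673  0.0111  0.085 ]] [ 0.5698 -0.0762  0.085 ]
front dir deg -84.46638860740707 0.19024518395209603 0.1881548838833502
```

View pics/w1.png

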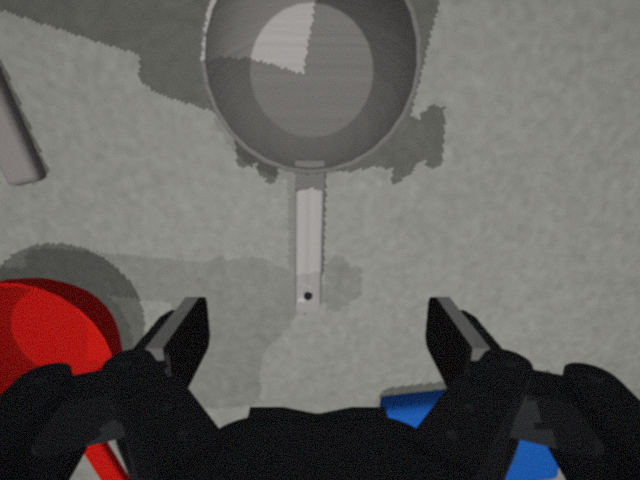

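The wrist view shows the steel bowl ahead and its handle running vertically from px (308,190) to (308,312). It's aligned with the tool's x axis, between the fingers.

```bash
python3 - <<'E'
from h import *
p,c,o=shot("wrist")
print("tip",toplane(c,[(308,312)],.038), "axis", toplane(c,[(310,200),(308,300)],.038))
print("rim",toplane(c,[(310,172),(204,60),(418,60)],.045))
p3,c3,_=shot("top")
C=(np.array([(437,55),(738,22),(768,288),(463,320)])-[400,0])*[1/4,95/340]+[175,185]
W=toplane(c3,C,0.082);print("deck",W,W.mean(0))
# steel bowl rim fit with refined edges: mask greenless? use contours around px
g=cv2.cvtColor(p["image"],cv2.COLOR_RGB2GRAY)
E
python3 go.py 0.519 -0.264 0.30 67.5
```

```text
tip [[ 0.5012 -0.3052  0.038 ]] axis [[ 0.5335 -0.2326  0.038 ]
 [ 0.5048 -0.2967  0.038 ]]
rim [[ 0.5408 -0.2156  0.045 ]
 [ 0.5105 -0.136   0.045 ]
 [ 0.6205 -0.1818  0.045 ]]
deck [[0.6612 0.278  0.082 ]
 [0.6801 0.0874 0.082 ]
 [0.4911 0.0698 0.082 ]
 [0.4733 0.2588 0.082 ]] [0.5764 0.1735 0.082 ]
t 3.3667 pos [ 0.5275 -0.2568  0.3008] ang 67.37234779585759 | shift mm [-9.9 -5.1  0.8] tilt [0.0054 0.0062] turn z -0.002227951259713201 q [-0.579   0.0472  1.7975 -0.0053  1.2906 -0.1826] F [-0.0227 -0.343  -0.2208] op 0.08528624576188977
```

```bash
python3 -m crank '[[0.005,0.006,0.018,-9,-5,20,-1],[0,0,0,0,0,20,-1],[0,0,0,0,0,20,-1]]'; python3 go.py 0.5195 -0.263 0.189 66.3
```

```text
t: 3.62
tool_pos: [0.5218, -0.2653, 0.2463]
tool_rot: [2.62, 1.71, 0.009]
contact_force: [0.2, -0.6, 0.1]
opening: 0.0856
t 3.6167 pos [ 0.5218 -0.2653  0.2463] ang 66.24571090113149 | shift mm [ 1.3 -3.8 57.2] tilt [0.014  0.0023] turn z -0.0009475235231963808 q [-0.5974  0.1059  1.8347  0.0003  1.1868 -0.183 ] F [ 0.1887 -0.5978  0.074 ] op 0.08557704940325904
```

```bash
python3 -m crank '[[0.012,0.002,0,0,-3,20,-1],[0,0,0,0,0,20,-1],[0,0,0,0,0,10,-1],[0,0,0,0,0,0,-1]]'; python3 go.py 0.5195 -0.263 0.189 66.3
```

```text
t: 3.95
tool_pos: [0.5176, -0.2637, 0.1903]
tool_rot: [-2.63, -1.712, 0.003]
contact_force: [-1.2, -0.4, -0.6]
opening: 0.0856
t 3.95 pos [ 0.5176 -0.2637  0.1903] ang 66.12131599862583 | shift mm [1.4 1.4 1.3] tilt [-0.0042 -0.0008] turn z -0.003118624144617499 q [-0.5993  0.1791  1.8611 -0.      1.1057 -0.1826] F [-1.1813 -0.3562 -0.6062] op 0.08556249164206775
```

```bash
python3 -m crank '[[0,0,0,0,1.5,1,0.6],[0,0,0,0,0,0,1],[0,0,0,0,0,0,1],[0,0,0,0,0,0,1],[0,0,0,0,0,0,1],[0,0,0,0,0,0,1]]' 40; python3 go.py 0.5195 -0.263 0.189 66.3
```

```text
t: 4.45
tool_pos: [0.521, -0.2655, 0.1941]
tool_rot: [2.631, 1.713, 0.001]
contact_force: [0.4, 1.0, -0.3]
opening: 0.017
t 4.45 pos [ 0.521  -0.2655  0.1941] ang 66.12267196265854 | shift mm [ 1.7 -2.4  5.1] tilt [0.0024 0.0005] turn z -0.003094958107707768 q [-0.5985  0.18    1.8524 -0.0001  1.1067 -0.1818] F [ 0.4297  1.001  -0.2504] op 0.017021937091987453
```

```bash
python3 - <<'E'
from h import *
for n in ("wrist","scene"):
    print(ctrl.get_obs()["tool_pos"]); p,c,o=shot(n,n+"2"); 
print(ctrl.get_obs()["tool_pos"],ctrl.get_obs()["contact_force"])
im=cv2.imread("pics/scene2.png"); cv2.imwrite("pics/scene2c.png",cv2.resize(im[180:360,150:390],(800,600),interpolation=2))
E
```

```text
[ 0.521  -0.2655  0.1941]
[ 0.5211 -0.2656  0.1941]
[ 0.521  -0.2655  0.1938] [ 0.244  -0.5445  0.185 ]
```

View pics/scene2c.png

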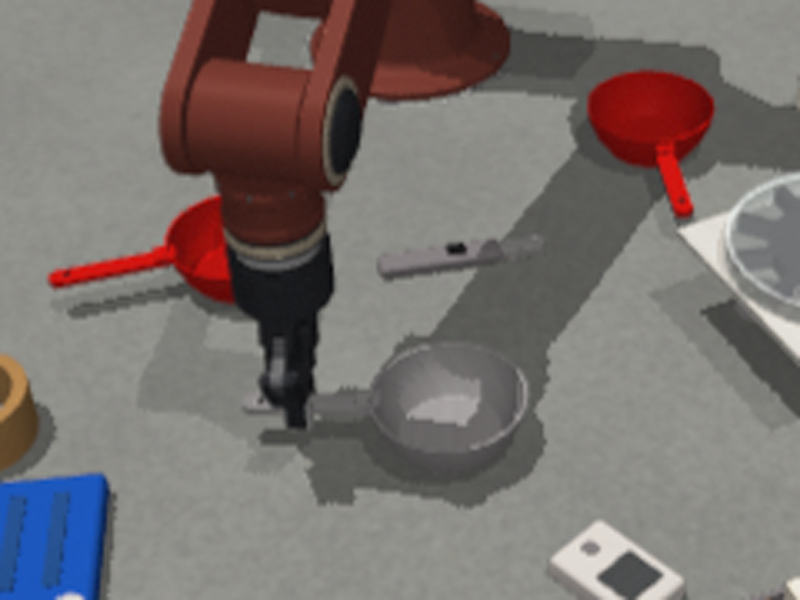

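View pics/wrist2.png

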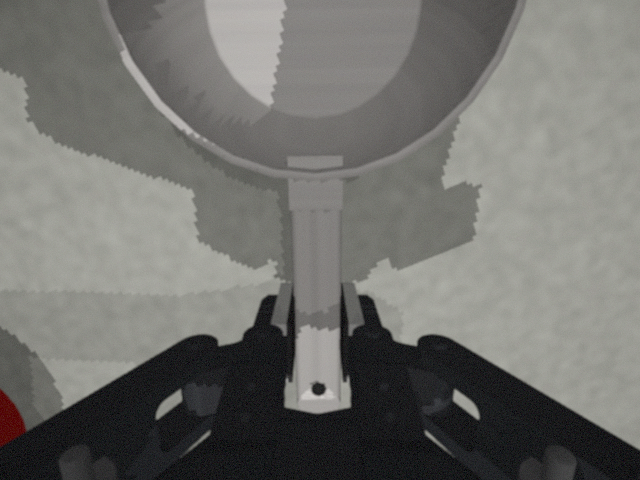

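```bash
python3 - <<'E'
from h import *
F=[];T=[]
for i in range(4):
    o=ctrl.get_obs();F.append(o["contact_force"]);T.append(o["wrist_torque"]);p,c,o=shot("wrist")
print(np.array(F),np.array(T),o["tool_pos"])
E
python3 go.py 0.538 -0.003 0.194 66.3; python3 -m crank '[[0,0,0,0,0,0,1],[0,0,0,0,0,0,1]]';python3 -c "
from h import *
print(ctrl.get_obs()['wrist_torque'])"
```

```text
[[ 0.244  -0.5445  0.185 ]
 [-0.1661 -0.6548  1.1137]
 [-0.1036  0.1224  1.8168]
 [ 0.1922 -0.9977  0.4715]] [[-0.0639  0.0077 -0.0861]
 [-0.0933 -0.0158 -0.0716]
 [-0.0645  0.0233 -0.0266]
 [-0.0856 -0.0344 -0.0188]] [ 0.5209 -0.2656  0.1937]
t 4.75 pos [ 0.5209 -0.2656  0.1936] ang 66.10399666537253 | shift mm [247.  -90.8  -0.7] tilt [0.0023 0.0005] turn z -0.003420903534137487 q [-0.5987  0.1806  1.8526 -0.0001  1.106  -0.1816] F [-0.0833 -1.8194  1.2701] op 0.01679029443112018
t: 4.92
tool_pos: [0.521, -0.2656, 0.1938]
tool_rot: [2.631, 1.712, 0.002]
contact_force: [1.1, -0.1, 1.2]
opening: 0.0169
[-0.0678 -0.0092 -0.0114]
```

```bash
python3 -m crank '[[0,0,0,12,-4,0,1],[0,0,0,16,-6,0,1],[0,0,0,16,-6,0,1],[0,0,0,16,-6,0,1]]'; python3 go.py 0.541 -0.003 0.194 66.1;  python3 -m crank '[[0,0,0,16,-6,0,1],[0,0,0,16,-6,0,1],[0,0,0,16,-6,0,1],[0,0,0,12,-4,0,1]]'; python3 go.py 0.541 -0.003 0.194 66.1
```

```text
t: 5.25
tool_pos: [0.5251, -0.2019, 0.1938]
tool_rot: [2.634, 1.704, -0.0]
contact_force: [-1.0, -1.4, 1.5]
opening: 0.0169
t 5.25 pos [ 0.5251 -0.2019  0.1938] ang 65.79792815763173 | shift mm [187.9 -67.1  -1. ] tilt [0.0039 0.0028] turn z -0.005272148226891815 q [-0.4989  0.1325  1.9068 -0.0028  1.0982 -0.0752] F [-0.9637 -1.3641  1.4931] op 0.016939035561111263
t: 5.58
tool_pos: [0.5294, -0.1333, 0.1938]
tool_rot: [2.632, 1.703, -0.002]
contact_force: [-0.8, -2.2, 0.1]
opening: 0.017
t 5.5833 pos [ 0.5294 -0.1333  0.1938] ang 65.81488983113296 | shift mm [123.6 -42.8  -0.9] tilt [0.0047 0.0043] turn z -0.004976111177646736 q [-0.3821  0.0956  1.9471 -0.005   1.0943  0.0423] F [-0.7908 -2.154   0.1327] op 0.017007456444083427
```

Slides well: height steady, small drag force. Continue, then re-measure.

```bash
python3 -m crank '[[0.004,0.004,-0.005,16,-6,0,1],[0,0,0,16,-6,0,1],[0,0,0,16,-6,0,1],[0,0,0,12,-4,0,1],[0,0,0,8,-2,0,1],[0,0,0,0,0,0,1]]'; python3 - <<'E'
from h import *
for n in("top","scene","wrist"):
    p,c,o=shot(n,n+"3")
    for q in("bowl","bowl_handle","spout"):
        print(n,q,[(r["centre"],round(r["confidence"],2)) for r in spotter.mark_of(q,p)[:3]])
E
python3 go.py 0.541 -0.003 0.194 66.1
```

```text
t: 6.08
tool_pos: [0.5348, -0.0538, 0.1938]
tool_rot: [2.629, 1.717, -0.001]
contact_force: [0.6, 1.2, 0.4]
opening: 0.0169
top bowl [([0.2603, 0.158, 0.0026], 0.89), ([0.3066, -0.2601, -0.0028], 0.69)]
top bowl_handle [([0.3749, 0.131, 0.0315], 0.86), ([0.2956, -0.3773, 0.0352], 0.55)]
top spout [([0.5834, 0.1017, 0.0659], 0.89), ([0.578, 0.0573, -0.0009], 0.43)]
scene bowl [([0.5797, 0.0486, 0.0004], 0.87), ([0.2636, 0.1591, -0.0014], 0.85), ([0.3029, -0.2627, -0.0029], 0.64)]
scene bowl_handle [([0.5311, -0.0525, 0.0335], 0.77), ([0.3751, 0.1309, 0.0335], 0.6)]
scene spout [([0.5847, 0.1053, 0.0624], 0.97)]
wrist bowl [([0.5816, 0.0517, -0.0006], 0.78)]
wrist bowl_handle [([0.5332, -0.0572, 0.0314], 0.87)]
wrist spout []
t 6.6833 pos [ 0.5346 -0.0556  0.1937] ang 66.17750714955007 | shift mm [ 50.7 -15.3  -0.4] tilt [0.001  0.0024] turn z 0.001352754953484414 q [-0.2416  0.0777  1.9666 -0.0028  1.0967  0.1755] F [-0.7311  0.7694  0.2878] op 0.01662425530985497
```

View pics/top3.png

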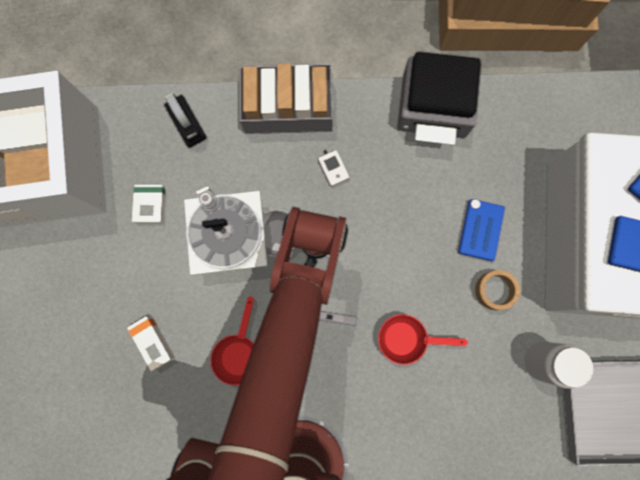

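View pics/wrist3.png

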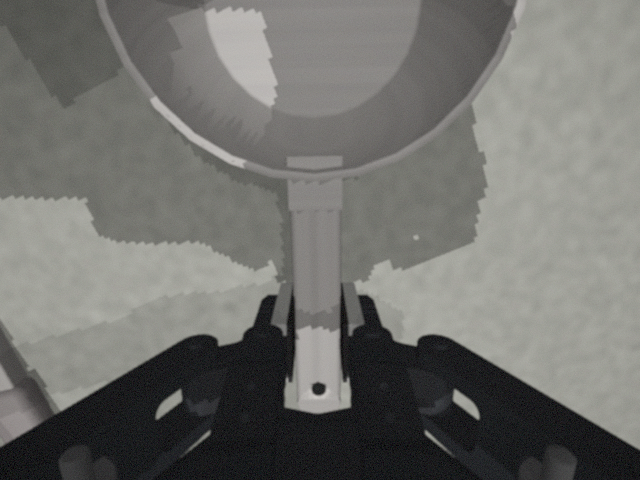

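```bash
python3 - <<'E'
from h import *
o=ctrl.get_obs()
import types
p=eyes.get_image("wrist");c=cam(p,o)
im=p["image"][:,:,::-1].copy()
from scipy.optimize import least_squares
# hand points on outer rim edge
pts=np.array([(104,20),(125,70),(160,115),(205,150),(255,175),(316,182),(380,174),(430,150),(475,108),(505,58),(518,20)])
W=toplane(c,pts,.045)[:,:2]
r=least_squares(lambda s:np.hypot(*(W-s[:2]).T)-.062,[.58,.05]);print(r.x,r.fun.round(4))
r2=least_squares(lambda s:np.hypot(*(W-s[:2]).T)-s[2],[.58,.05,.06]);print(r2.x)
# predicted overlay
s=r.x;th=np.linspace(0,6.28,200)
for (R0,z,col) in((.062,.045,(0,0,255)),(.042,.004,(0,255,0))):
    q=proj(c,np.c_[s[0]+R0*np.cos(th),s[1]+R0*np.sin(th),np.full(200,z)])
    cv2.polylines(im,[q.astype(int)],True,col)
cv2.imwrite("pics/ov.png",im)
M,a=tang(o["tool_rot"]);print("bowl-TCP",s-o["tool_pos"][:2],np.linalg.norm(s-o["tool_pos"][:2]),a*57.3,np.degrees(np.arctan2(*(s-o["tool_pos"][:2])[::-1])))
E
```

```text
[0.5794 0.05  ] [-0.0008  0.0001  0.     -0.0005  0.     -0.0006  0.0006  0.001   0.0006
 -0.0006 -0.0018]
[0.5788 0.0486 0.0608]
bowl-TCP [0.0448 0.1056] 0.11469883902687338 66.18238187689548 67.0080621938862
```

View pics/ov.png

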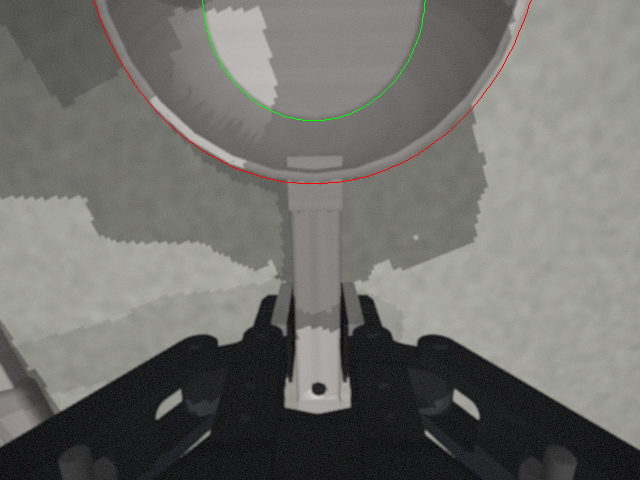

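```bash
python3 -m crank '[[0.001,0.002,0,10,-3,0,1],[0,0,0,12,-4,0,1],[0,0,0,12,-4,0,1],[0,0,0,10,-4,0,1],[0,0,0,3,-1,0,1],[0,0,0,0,0,0,1]]'; python3 go.py 0.5405 -0.0009 0.194 66.1
```

```text
t: 7.23
tool_pos: [0.5395, -0.0024, 0.1938]
tool_rot: [2.63, 1.711, -0.002]
contact_force: [0.8, -1.0, 0.1]
opening: 0.0165
t 7.2333 pos [ 0.5395 -0.0024  0.1938] ang 66.10273214219654 | shift mm [ 1.8  0.3 -0.2] tilt [0.0024 0.0032] turn z 4.7684876962605927e-05 q [-0.1416  0.082   1.9618 -0.0042  1.0963  0.2774] F [ 0.8384 -1.0213  0.1156] op 0.016466669303963365
```

```bash
python3 -m crank '[[0,0,0,2.5,0,0,1],[0,0,0,0,0,0,1]]'; python3 - <<'E'
from h import *
for n in("scene","wrist","top"):
    p,c,o=shot(n,n+"4")
    for q in("bowl","spout","bowl_handle"):
        print(n,q,[(r["centre"],round(r["confidence"],2)) for r in spotter.mark_of(q,p)[:3]])
    print(o["tool_pos"])
im=cv2.imread("pics/scene4.png"); cv2.imwrite("pics/scene4c.png",cv2.resize(im[190:330,260:460],(800,560),interpolation=2))
E
```

```text
t: 7.4
tool_pos: [0.5405, 0.0008, 0.1938]
tool_rot: [2.629, 1.713, -0.002]
contact_force: [0.6, 0.8, 0.1]
opening: 0.0169
scene bowl [([0.3024, -0.2648, -0.0026], 0.9), ([0.5864, 0.1064, -0.0013], 0.67), ([0.2667, 0.1576, -0.0006], 0.49)]
scene spout [([0.5853, 0.1034, 0.0603], 0.98)]
scene bowl_handle [([0.5391, 0.0023, 0.0362], 0.97), ([0.2968, -0.3712, 0.0349], 0.88), ([0.3719, 0.129, 0.0342], 0.57)]
[0.5405 0.0008 0.1938]
wrist bowl []
wrist spout []
wrist bowl_handle [([0.5382, 0.0028, 0.033], 0.91)]
[0.5405 0.0003 0.1938]
top bowl [([0.3031, -0.2665, -0.0044], 0.67), ([0.2576, 0.1582, 0.0022], 0.67)]
top spout [([0.669, 0.3936, -0.002], 0.67)]
top bowl_handle [([0.2983, -0.3722, 0.0349], 0.81), ([0.3782, 0.1322, 0.0341], 0.75), ([0.6696, 0.3963, -0.0036], 0.35)]
[0.5404 0.0002 0.1938]
```

View pics/scene4c.png

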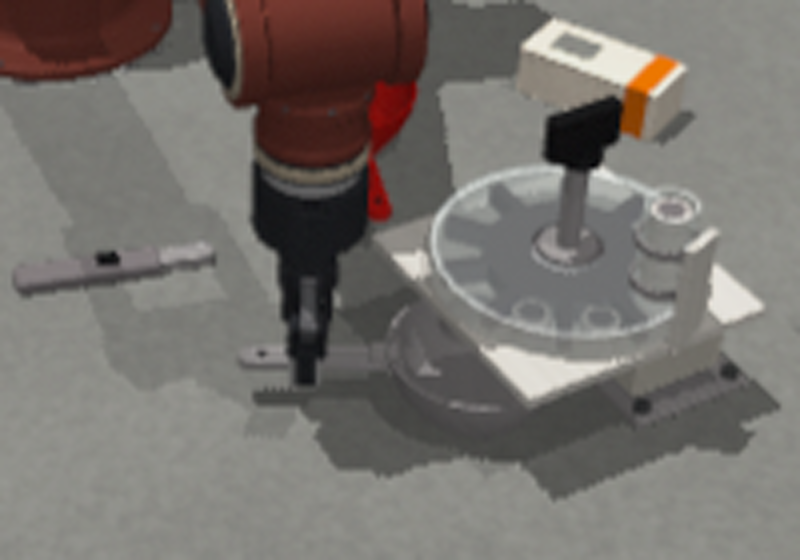

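View pics/wrist4.png

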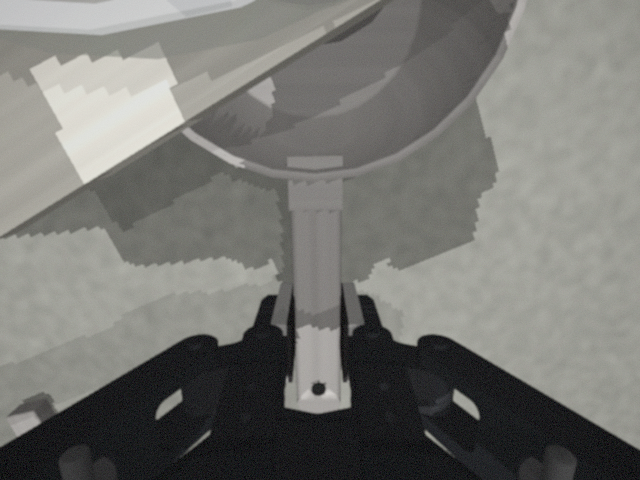

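The bowl stands under the spout at ≈(0.585,0.106), against the spout at (0.585,0.1045). Next I release it and rise.

```bash
python3 -m crank '[[0,0,0,0,0,0,0.3],[0,0,0,0,0,0,-0.2],[0,0,0,0,0,0,-1],[0,0,0,0,0,0,-1]]'; python3 -m crank '[[0,0,0,0,0,-15,-1],[0,0,0,0,0,-25,-1],[0,0,0,0,0,-35,-1],[0,0,0,0,0,-40,-1],[0,0,0,0,0,-40,-1],[0,0,0,0,0,-40,-1],[0,0,0,0,0,-30,-1],[0,0,0,0,0,0,-1]]'; python3 - <<'E'
from h import *
for n in("wrist","scene"):
    p,c,o=shot(n,n+"5")
    for q in("bowl","spout","knob_grip","dispenser","magazine"):
        print(n,q,[(r["centre"],round(r["confidence"],2)) for r in spotter.mark_of(q,p)[:2]])
E
python3 go.py 0.578 0.177 0.41 95.5
```

```text
t: 8.33
tool_pos: [0.5401, -0.0003, 0.1935]
tool_rot: [2.629, 1.712, -0.006]
contact_force: [-0.6, 0.7, -0.1]
opening: 0.0646
t: 9.0
tool_pos: [0.5387, 0.0008, 0.4235]
tool_rot: [-2.631, -1.713, 0.023]
contact_force: [0.7, -0.6, 0.5]
opening: 0.0856
wrist bowl [([0.2621, 0.1575, -0.001], 0.9)]
wrist spout []
wrist knob_grip []
wrist dispenser [([0.5768, 0.177, 0.0013], 0.86), ([0.3638, -0.0764, -0.0017], 0.39)]
wrist magazine []
scene bowl [([0.5855, 0.1064, 0.0], 0.94), ([0.2651, 0.1584, -0.0017], 0.74)]
scene spout [([0.5883, 0.1009, 0.0631], 0.97)]
scene knob_grip [([0.5755, 0.1798, 0.1979], 0.95)]
scene dispenser [([0.5798, 0.1803, -0.0013], 0.56)]
scene magazine [([0.6449, 0.2043, 0.177], 0.86)]
t 9.6 pos [0.5376 0.0009 0.4142] ang 66.1327513206031 | shift mm [177.4 -34.2   2.4] tilt [-0.0239  0.015 ] turn z -0.5125551817074325 q [-0.1352 -0.1556  1.7978 -0.0077  1.5266  0.2819] F [-0.4135 -0.049  -0.2181] op 0.0852702816279827
```

View pics/wrist5.png

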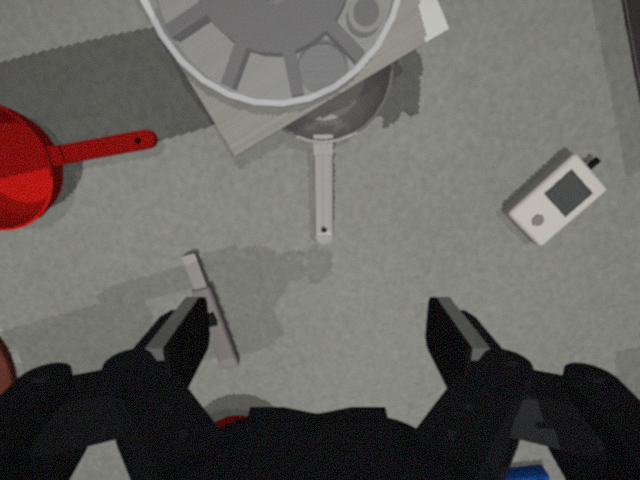

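```bash
python3 -m crank '[[-0.024,0.015,0,25,-3,0,-1],[0,0,0,35,-3,0,-1],[0,0,0,35,-3,0,-1],[0,0,0,30,-3,0,-1],[0,0,-0.12,0,0,0,-1],[0,0,-0.12,0,0,0,-1],[0,0,-0.12,0,0,0,-1],[0,0,-0.12,0,0,0,-1]]'; python3 -m crank '[[0,0,-0.04,0,0,0,-1],[0,0,0,0,0,0,-1]]'; python3 - <<'E'
from h import *
for n in("wrist",):
    p,c,o=shot(n,n+"6")
    for q in("knob_grip","dispenser","magazine"):
        print(n,q,[(r["centre"],round(r["confidence"],2)) for r in spotter.mark_of(q,p)[:2]])
E
python3 go.py 0.578 0.177 0.41 95.5
```

```text
t: 10.27
tool_pos: [0.5795, 0.1258, 0.412]
tool_rot: [-2.137, -2.303, 0.001]
contact_force: [0.2, -0.7, -0.6]
opening: 0.085
t: 10.43
tool_pos: [0.5795, 0.1263, 0.4115]
tool_rot: [-2.082, -2.352, 0.001]
contact_force: [-0.4, 0.3, -0.8]
opening: 0.0853
wrist knob_grip [([0.5757, 0.1798, 0.1975], 0.84), ([0.7571, -0.0994, 0.0025], 0.64)]
wrist dispenser [([0.5791, 0.1765, 0.0013], 0.87)]
wrist magazine []
t 10.6333 pos [0.5795 0.1261 0.4117] ang 96.83154525940411 | shift mm [50.7  4.6  1.7] tilt [-0.0008  0.0002] turn z 0.023239848915923567 q [ 0.0889 -0.0264  1.6811 -0.0002  1.4877 -0.0303] F [ 0.1459  0.5085 -0.414 ] op 0.08555453411512362
```

View pics/wrist6.png

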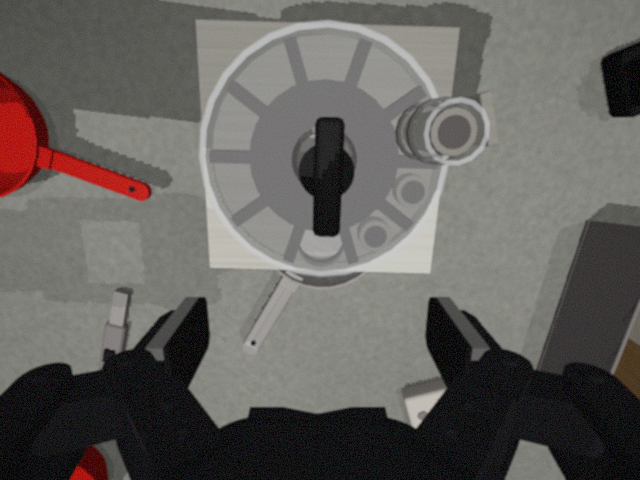

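The wrist view shows the bar's top face from px (329,117) to (326,236), and the canisters at (374,236) and (412,190) before the outlet.

```bash
python3 - <<'E'
from h import *
p,c,o=shot("wrist")
im=p["image"]; cv2.imwrite("pics/k.png",cv2.resize(im[100:255,250:410,::-1],(640,620),interpolation=2)[:600])
g=im.max(2)<35
g[:105]=0;g[245:]=0;g[:,:300]=0;g[:,:305]=0;g[:,352:]=0
W=toplane(c,[(329,117),(326,237)],.217);print(W,W.mean(0),np.degrees(np.arctan2(*(W[0]-W[1])[:2][::-1])),np.linalg.norm(W[0]-W[1]))
# row-wise midpoints of bar outside the hub
ys=[122,128,134,140,215,220,225,230]
mid=[]
for y in ys:
    xs=np.nonzero(g[y])[0]; print(y,xs.min(),xs.max()); mid.append(((xs.min()+xs.max()+1)/2,y+.5))
Wm=toplane(c,mid,.217);print(Wm[:,:2]); q=np.polyfit(Wm[:,1],Wm[:,0],1);print("ang",90-np.degrees(np.arctan(q[0])), "x at y=.178",np.polyval(q,.178))
E
```

```text
[[0.5742 0.2011 0.217 ]
 [0.5796 0.1485 0.217 ]] [0.5769 0.1748 0.217 ] 95.83629140908997 0.05290863961000462
122 317 342
128 316 342
134 316 342
140 316 341
215 314 338
220 314 338
225 314 338
230 315 337
[[0.5749 0.199 ]
 [0.575  0.1965]
 [0.5753 0.1941]
 [0.5754 0.1916]
 [0.5785 0.1587]
 [0.5788 0.1563]
 [0.5791 0.154 ]
 [0.5794 0.1516]]
ang 95.41692887173079 x at y=.178 0.5768224312127032
```

View pics/k.png

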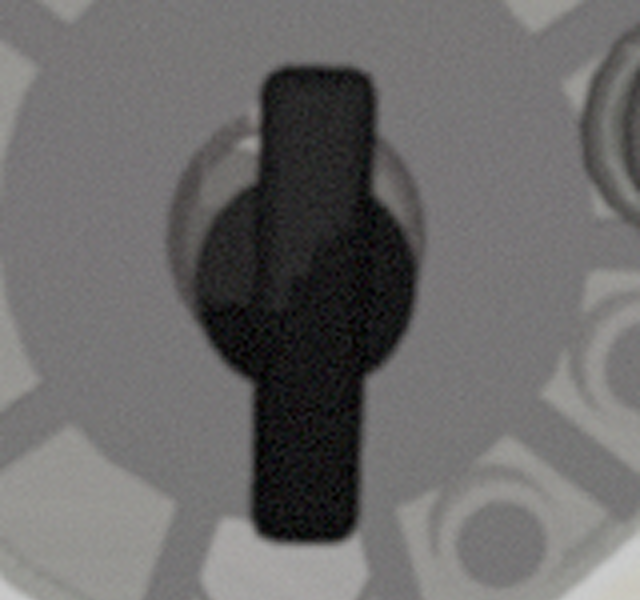

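```bash
python3 -m crank '[[0,0,0.023,25,4,0,-1],[0,0,0,25,0,0,-1],[0,0,0,0,0,0,-1]]';  python3 go.py 0.5772 0.1765 0.365 95.5
```

```text
t: 10.93
tool_pos: [0.5785, 0.1762, 0.4119]
tool_rot: [2.12, 2.318, -0.001]
contact_force: [-0.9, -0.4, 0.1]
opening: 0.0854
t 10.9333 pos [0.5785 0.1762 0.4119] ang 95.1126707303342 | shift mm [ 0.5 -1.2 46.9] tilt [-0.0002  0.0003] turn z -0.006760171045013141 q [ 0.1727  0.0009  1.6536 -0.0003  1.4873  0.0834] F [-0.9349 -0.3558  0.0641] op 0.08539545118869789
```

```bash
python3 -m crank '[[0,0,-0.006,0.5,-1.2,18,-1],[0,0,0,0,0,18,-1],[0,0,0,0,0,10,-1],[0,0,0,0,0,0,-1]]';  python3 go.py 0.5772 0.1765 0.365 95.5; python3 - <<'E'
from h import *
shot("wrist","wrist7")
E
```

```text
t: 11.27
tool_pos: [0.5777, 0.1769, 0.3666]
tool_rot: [2.11, 2.323, 0.004]
contact_force: [0.0, -0.5, -0.3]
opening: 0.0857
t 11.2667 pos [0.5777 0.1769 0.3666] ang 95.50859135396882 | shift mm [-0.3 -0.5  1.6] tilt [0.0043 0.0013] turn z 0.00014994741396012756 q [ 0.1743  0.0287  1.7019 -0.0016  1.4067  0.0784] F [ 0.0456 -0.4521 -0.3134] op 0.08571001475521187
```

View pics/wrist7.png

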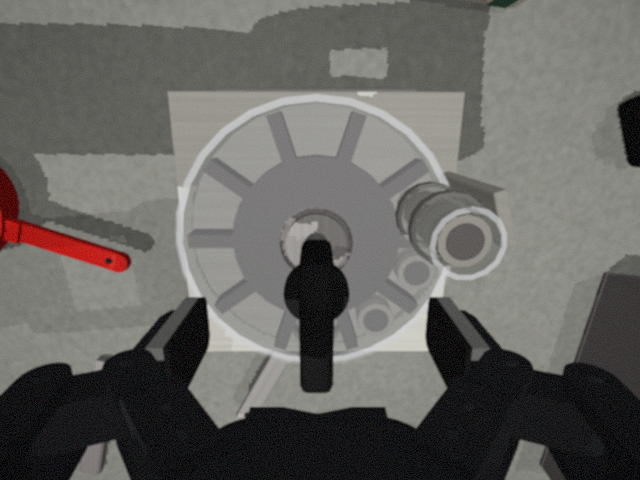

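The bar is centred between the pads, around px (316,315). Next I close the gripper.

```bash
python3 -m crank '[[0,0,0,0,0,0,0.5],[0,0,0,0,0,0,1],[0,0,0,0,0,0,1],[0,0,0,0,0,0,1],[0,0,0,0,0,0,1],[0,0,0,0,0,0,1]]' 30;  python3 go.py 0.5772 0.1765 0.365 -12.5; python3 go.py 0.5772 0.1765 0.365 95.5
```

```text
t: 11.82
tool_pos: [0.5778, 0.1756, 0.372]
tool_rot: [2.113, 2.322, 0.002]
contact_force: [-26.2, -3.8, 15.2]
opening: 0.0127
t 11.8167 pos [0.5778 0.1756 0.372 ] ang 95.39452644472108 | shift mm [ 0.9 -0.6  7. ] tilt [0.0026 0.0013] turn z 1.8831147313404746 q [ 0.1722  0.0246  1.6969 -0.0015  1.4176  0.0783] F [-26.1981  -3.7721  15.1956] op 0.012672627997290237
t 11.8167 pos [0.5778 0.1756 0.372 ] ang 95.39452644472108 | shift mm [ 0.9 -0.6  7. ] tilt [0.0026 0.0013] turn z -0.0018408608134015125 q [ 0.1722  0.0246  1.6969 -0.0015  1.4176  0.0783] F [-26.1981  -3.7721  15.1956] op 0.012672627997290237
```

```bash
python3 -m crank '[[0,0,0,0,-0.5,0,1],[0,0,0,0,0,0,1],[0,0,0,0,0,0,1]]';  python3 go.py 0.5772 0.1765 0.365 -12.5
```

```text
t: 12.07
tool_pos: [0.5774, 0.1756, 0.3721]
tool_rot: [2.112, 2.321, 0.003]
contact_force: [-0.4, -0.4, -1.2]
opening: 0.0124
t 12.0667 pos [0.5774 0.1756 0.3721] ang 95.39528519471358 | shift mm [ 0.9 -0.1  7.1] tilt [0.0041 0.0013] turn z 1.8831279740260431 q [ 0.1723  0.0231  1.6982 -0.0017  1.4162  0.0783] F [-0.4208 -0.4016 -1.1855] op 0.012365685776934797
```

```bash
python3 -m crank '[[0,0,0.06,0,0,0,1],[0,0,0.08,0,0,0,1],[0,0,0.08,0,0,0,1],[0,0,0.08,0,0,0,1]]';  python3 go.py 0.5774 0.1756 0.372 -12.6
```

```text
t: 12.4
tool_pos: [0.5774, 0.1757, 0.3721]
tool_rot: [2.446, 1.966, 0.003]
contact_force: [0.2, 0.3, -1.2]
opening: 0.012
t 12.4 pos [0.5774 0.1757 0.3721] ang 77.57797281278769 | shift mm [-0.   0.   0.1] tilt [0.0037 0.0005] turn z 1.5739025383570773 q [ 0.1724  0.0233  1.698  -0.0019  1.417   0.3895] F [ 0.2449  0.2938 -1.2183] op 0.012048806245218167
```

```bash
python3 -m crank '[[0,0,0.08,0,0,0,1],[0,0,0.08,0,0,0,1],[0,0,0.08,0,0,0,1],[0,0,0.08,0,0,0,1],[0,0,0,0,0,0,1],[0,0,0,0,0,0,1]]';  python3 go.py 0.5774 0.1756 0.372 -12.6; python3 - <<'E'
from h import *
shot("wrist","wrist8")
p,c,o=shot("scene","scene8"); im=cv2.imread("pics/scene8.png"); cv2.imwrite("pics/scene8c.png",cv2.resize(im[190:330,260:460],(800,560),interpolation=2))
E
```

```text
t: 12.9
tool_pos: [0.5774, 0.1757, 0.3721]
tool_rot: [2.741, 1.53, 0.002]
contact_force: [-0.5, 0.5, -1.1]
opening: 0.0126
t 12.9 pos [0.5774 0.1757 0.3721] ang 58.33148991504288 | shift mm [-0.1  0.   0.1] tilt [0.003  0.0001] turn z 1.2379880423626513 q [ 0.1726  0.0238  1.6975 -0.0021  1.4181  0.7256] F [-0.502   0.5027 -1.0585] op 0.012560408735212305
```

View pics/wrist8.png

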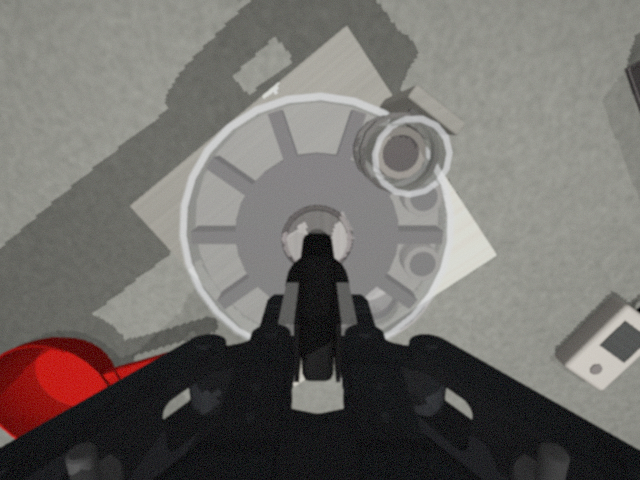

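View pics/scene8c.png

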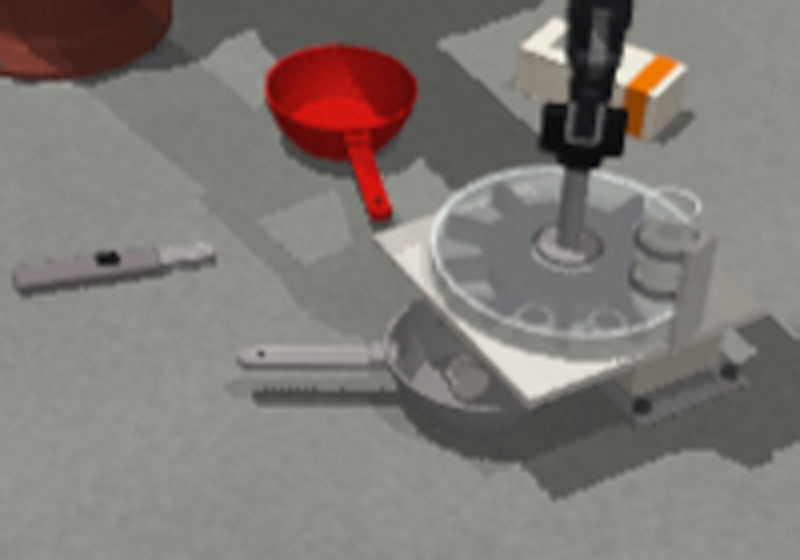

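One click turned and one canister is visible in the bowl (crop px (465,377)). Second click:

```bash
python3 -m crank '[[0,0,0.07,0,0,0,1],[0,0,0.08,0,0,0,1],[0,0,0.08,0,0,0,1],[0,0,0.08,0,0,0,1],[0,0,0.08,0,0,0,1],[0,0,0.08,0,0,0,1],[0,0,0.08,0,0,0,1],[0,0,0.06,0,0,0,1]]'; python3 -m crank '[[0,0,0,0,0,0,1],[0,0,0,0,0,0,1]]'; python3 go.py 0.5774 0.1756 0.372 -12.6; python3 - <<'E'
from h import *
p,c,o=shot("scene","scene9"); im=cv2.imread("pics/scene9.png"); cv2.imwrite("pics/scene9c.png",cv2.resize(im[190:330,260:460],(800,560),interpolation=2))
E
```

```text
t: 13.67
tool_pos: [0.5774, 0.1759, 0.3721]
tool_rot: [3.08, 0.61, 0.002]
contact_force: [0.6, 0.2, -1.0]
opening: 0.0123
t: 13.83
tool_pos: [0.5774, 0.1759, 0.3721]
tool_rot: [3.079, 0.614, 0.002]
contact_force: [1.0, 0.6, -1.0]
opening: 0.0126
t 13.8333 pos [0.5774 0.1759 0.3721] ang 22.539695458486587 | shift mm [-0.1  0.3  0.1] tilt [ 0.0023 -0.001 ] turn z 0.6133033838986894 q [ 0.1729  0.024   1.6973 -0.0021  1.4188  1.3506] F [ 1.0268  0.6259 -0.9838] op 0.012589036485516679
```

View pics/scene9c.png

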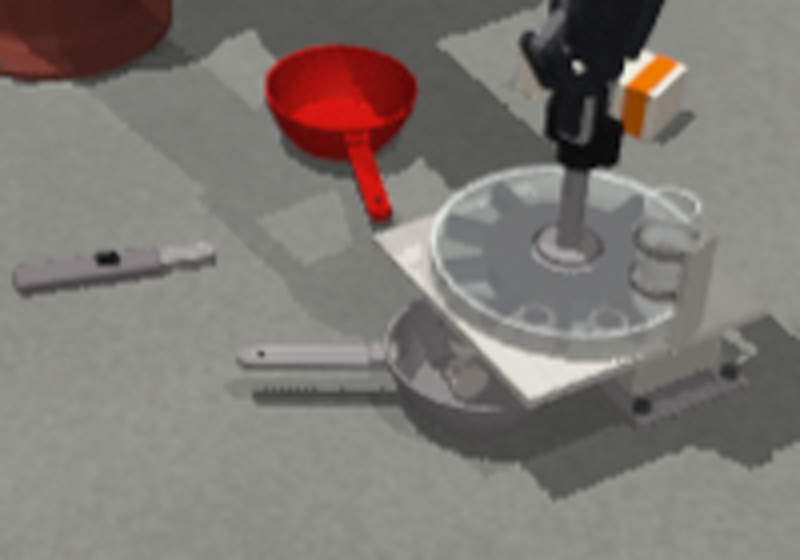

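Two canisters are now in the bowl. Third click: 0.61 rad to go.

```bash
python3 -m crank '[[0,0,0.07,0,0,0,1],[0,0,0.08,0,0,0,1],[0,0,0.08,0,0,0,1],[0,0,0.08,0,0,0,1],[0,0,0.08,0,0,0,1],[0,0,0.08,0,0,0,1],[0,0,0.08,0,0,0,1],[0,0,0.045,0,0,0,1]]'; python3 -m crank '[[0,0,0,0,0,0,1],[0,0,0,0,0,0,1]]'; python3 go.py 0.5774 0.1756 0.372 -12.6; python3 - <<'E'
from h import *
p,c,o=shot("scene","scene10"); im=cv2.imread("pics/scene10.png"); cv2.imwrite("pics/scene10c.png",cv2.resize(im[190:330,260:460],(800,560),interpolation=2))
E
```

```text
t: 14.55
tool_pos: [0.5774, 0.1761, 0.3721]
tool_rot: [3.122, -0.336, 0.003]
contact_force: [0.1, 1.7, -1.0]
opening: 0.0122
t: 14.72
tool_pos: [0.5774, 0.1761, 0.3721]
tool_rot: [3.123, -0.332, 0.003]
contact_force: [0.1, -0.0, -0.8]
opening: 0.0121
t 14.7167 pos [0.5774 0.1761 0.3721] ang -12.138377982974815 | shift mm [0.1 0.5 0.1] tilt [ 0.0011 -0.0017] turn z 0.008056824096786652 q [ 0.1731  0.0242  1.6971 -0.0017  1.4191  1.956 ] F [ 0.1187 -0.0012 -0.8411] op 0.012090481941493444
```

View pics/scene10c.png

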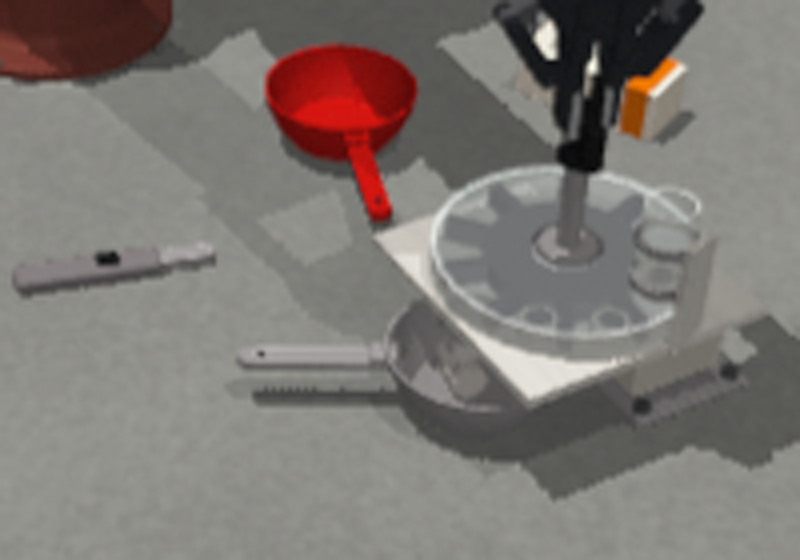

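```bash
python3 -m crank '[[0,0,0.008,0,0,0,1],[0,0,0,0,0,0,1],[0,0,0,0,0,0,0.4],[0,0,0,0,0,0,-0.2],[0,0,0,0,0,0,-1],[0,0,0,0,0,0,-1],[0,0,0,0,0,0,-1],[0,0,0,0,0,0,-1]]'; python3 -m crank '[[0,0,0,0,0,-15,-1],[0,0,0,0,0,-25,-1],[0,0,0,-20,0,-30,-1],[0,0,0,-30,0,-20,-1],[0,0,0,-30,0,0,-1],[0,0,0,-30,0,0,-1],[0,0,0,0,0,0,-1]]'; python3 - <<'E'
from h import *
p,c,o=shot("scene","scene11"); im=cv2.imread("pics/scene11.png"); cv2.imwrite("pics/scene11c.png",cv2.resize(im[190:330,260:460],(800,560),interpolation=2))
for q in("bowl","knob_grip","spout","can1"):
    print(q,[(r["centre"],round(r["confidence"],2)) for r in spotter.mark_of(q,p)[:8]])
shot("wrist","wrist11"); shot("top","top11")
E
python3 go.py 0.5 0.2 0.4 0
```

```text
t: 15.43
tool_pos: [0.5776, 0.1761, 0.373]
tool_rot: [3.122, -0.339, 0.005]
contact_force: [-0.8, -0.4, -0.5]
opening: 0.0829
t: 16.02
tool_pos: [0.4671, 0.1998, 0.4665]
tool_rot: [3.122, -0.343, 0.001]
contact_force: [1.2, 0.0, 0.5]
opening: 0.085
bowl [([0.5837, 0.1073, -0.0013], 0.95), ([0.3047, -0.2669, -0.0042], 0.86), ([0.267, 0.1606, -0.0041], 0.81)]
knob_grip [([0.5778, 0.1777, 0.2002], 0.97)]
spout [([0.5869, 0.1028, 0.0626], 0.79), ([0.3639, -0.0772, 0.0014], 0.17)]
can1 [([0.5918, 0.1033, 0.0189], 0.62), ([0.6707, 0.3939, 0.0022], 0.58), ([0.56, 0.1087, 0.0178], 0.54)]
t 16.3667 pos [0.471  0.1986 0.4641] ang -12.728568044713098 | shift mm [28.1 -7.9 64.1] tilt [0.0028 0.0018] turn z -0.22215542144438016 q [ 0.2537 -0.2512  1.7976 -0.0017  1.5981  2.0466] F [ 0.1104  0.0091 -0.3639] op 0.08544483833118985
```

View pics/scene11c.png

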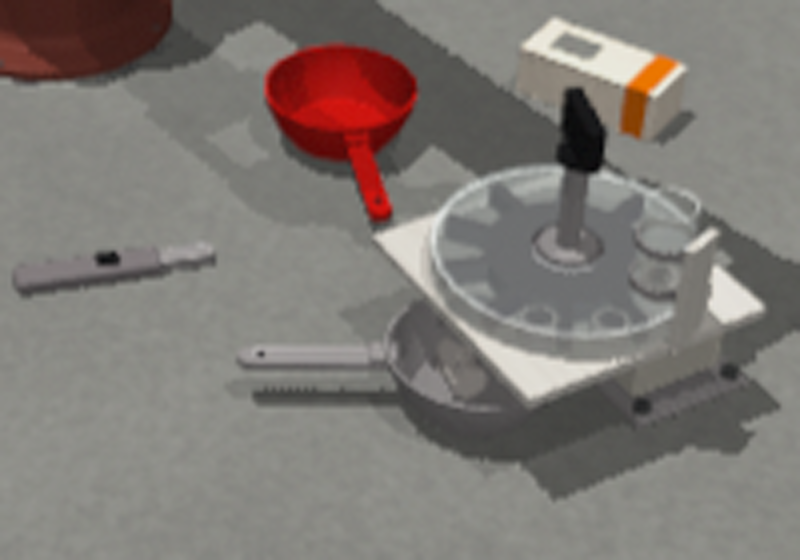

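View pics/wrist11.png

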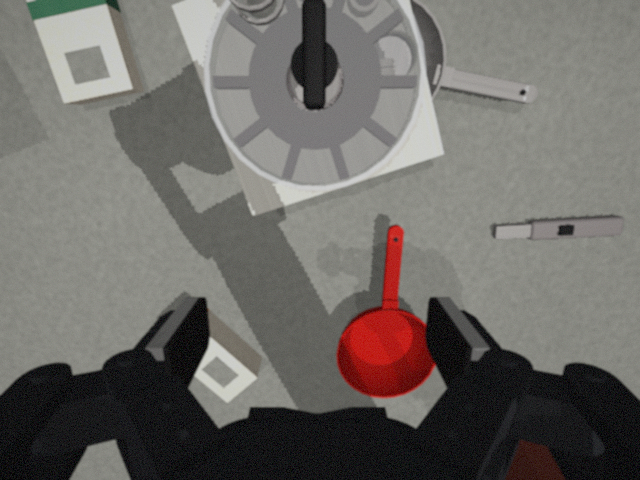

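```bash
python3 - <<'E'
import cv2,numpy as np
a=cv2.imread("pics/wrist11.png")[0:200,190:450]; b=cv2.imread("pics/scene11.png")[245:315,345:455]
a=cv2.resize(a,(780,600),interpolation=2); cv2.imwrite("pics/a.png",a)
b=cv2.resize(b,(792,504),interpolation=2); b=np.clip(b.astype(float)*1.6-30,0,255); cv2.imwrite("pics/b.png",b)
E
```

```text
[ WARN:0@0.074] global loadsave.cpp:1063 imwrite_ Unsupported depth image for selected encoder is fallbacked to CV_8U.
```

View pics/a.png

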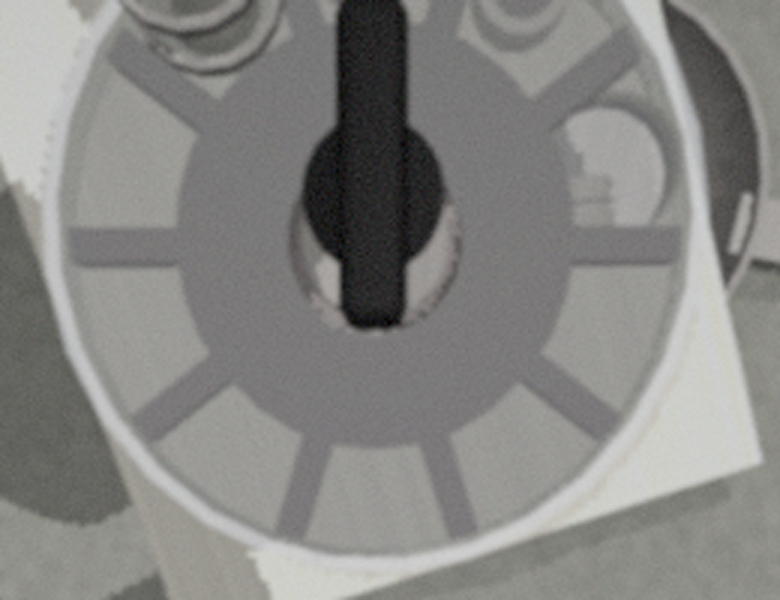

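View pics/b.png

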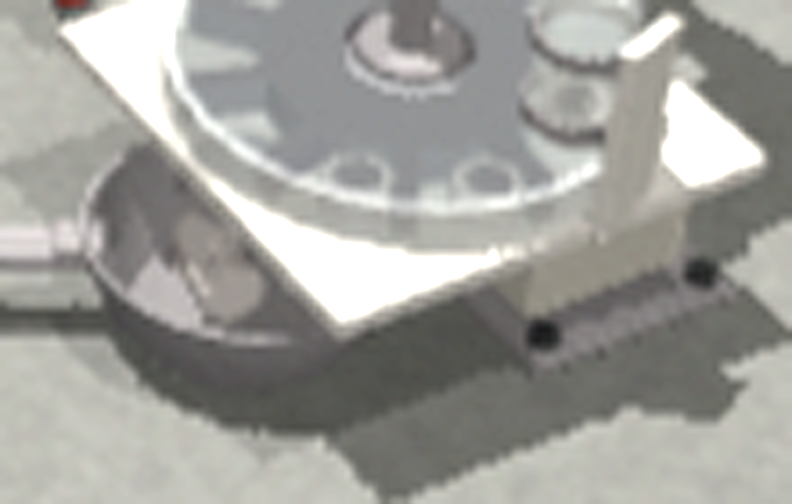

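The outlet pocket is now empty and the magazine holds only one canister. In the scene crop at least two canisters show in the bowl, partly hidden, so I'll move the wrist camera out front and look under the deck for a count.

```bash
python3 -m crank '[[0,0,0,22,27,0,-1],[0,0,0,22,27,0,-1],[0,0,0,22,27,0,-1],[0,0,0,22,27,0,-1],[0,0,0,22,27,0,-1],[0,0,0,22,27,0,-1],[0,0,0,22,27,0,-1],[0,0,0,22,27,0,-1]]'; python3 -m crank '[[0,0,0,22,27,0,-1],[0,0,0,22,27,0,-1],[0,0,0,0,0,35,-1],[0,0,0,0,0,35,-1],[0,0,0,0,0,35,-1],[0,0,0,0,0,25,-1],[0,0,0,0,0,0,-1]]'; python3 go.py 0.63 -0.11 0.31 -12.7
```

```text
t: 17.03
tool_pos: [0.6036, -0.0589, 0.4589]
tool_rot: [3.123, -0.336, -0.015]
contact_force: [0.4, -0.7, 0.4]
opening: 0.085
t: 17.62
tool_pos: [0.6411, -0.1398, 0.3201]
tool_rot: [3.118, -0.362, -0.014]
contact_force: [-1.2, 1.6, -1.4]
opening: 0.0853
t 17.6167 pos [ 0.6411 -0.1398  0.3201] ang -13.22978986608036 | shift mm [-17.6 -26.5  10.1] tilt [0.0034 0.0085] turn z -0.009246577506802023 q [-0.3273  0.1893  1.6087 -0.0044  1.3518  1.4754] F [-1.1521  1.5572 -1.4222] op 0.08528150216977567
```

```bash
python3 -m crank '[[0.12,0,0,0,0,0,-1],[0.12,0,0,0,0,0,-1],[0.12,0,0,0,0,0,-1],[0.12,0,0,0,0,0,-1],[0.12,0,0,0,0,0,-1],[0.12,0,0,0,0,0,-1],[0,0,0,0,0,0,-1]]'; python3 - <<'E'
from h import *
p,c,o=shot("wrist","wrist12")
print(proj(c,[[.585,.106,.02]]),o["tool_pos"])
for q in("can1",):
    print(q,[(r["centre"],round(r["confidence"],2)) for r in spotter.mark_of(q,p)[:8]])
E
```

```text
t: 18.2
tool_pos: [0.6443, -0.1428, 0.3222]
tool_rot: [-2.381, 0.277, -0.097]
contact_force: [-0.7, -0.9, 0.1]
opening: 0.085
[[352.1464 310.1323]] [ 0.6443 -0.1428  0.3222]
can1 [([0.5602, 0.1084, 0.0177], 0.73), ([0.5895, 0.1025, 0.0192], 0.65), ([0.5894, 0.1345, 0.016], 0.5), ([0.583, 0.1038, 0.0638], 0.49), ([0.6728, 0.3954, 0.0023], 0.21)]
```

View pics/wrist12.png

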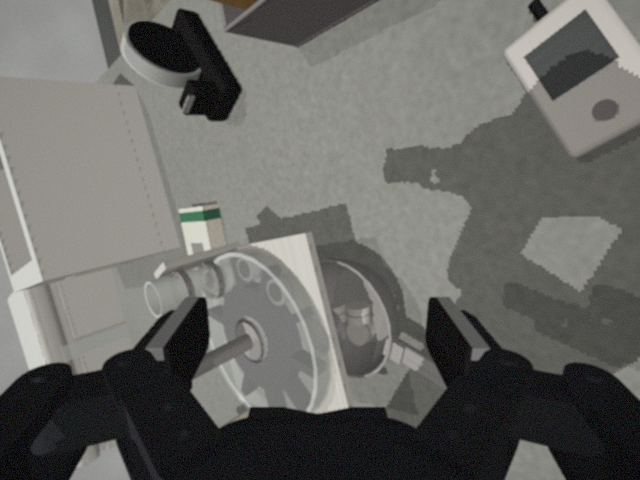

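```bash
python3 - <<'E'
import cv2,numpy as np
a=cv2.imread("pics/wrist12.png")[245:395,300:440]
a=cv2.resize(a,(560,600),interpolation=2); cv2.imwrite("pics/c.png",np.clip(a.astype(float)*1.5-30,0,255).astype(np.uint8))
E
```

```text
(no output)
```

View pics/c.png

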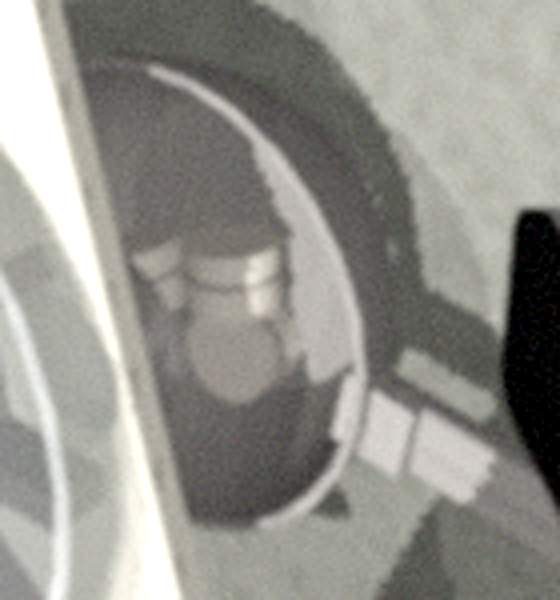

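Three canisters show in the bowl in this crop, at px (155,270), (230,270) and (235,355). The detector also gives three positions inside it. The gripper is clear of everything, so I'm handing in.

```bash
python3 - <<'E'
from station import ctrl
print(ctrl.get_obs()["t"],ctrl.finish_job())
E
```

```text
the job is handed in; nothing more can be done
18.3 None
```

The job is handed in at 18.3 s. The steel bowl is standing under the spout with three canisters in it.

**What I did:** I slid the bowl along the bench by its handle. Measured height stayed constant while sliding, and drag was about 2 N. I then let go, gripped the paddle knob and turned it clockwise one click at a time at about 1 rad/s. It turned about 108° in all. I opened the gripper and moved clear.

**Last checks:**
- **Canisters:** the close view under the deck shows three in the bowl, and the detector puts three inside it. The outlet pocket looks empty, and one canister remains in the magazine, as expected after three clicks.
- **Bowl position:** about (0.584, 0.107), against my spout estimate of (0.5855, 0.1045). That is about 2–3 mm off centre, within measurement error.
- **Other things on the bench:** I never touched them, and nothing looked moved in the last pictures.

**What disagreed:**
- The detector also reported a canister at spout height. I took that for the spout itself.
- Closing on the knob briefly gave about 30 N at the wrist, which I relieved before turning.

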